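# Fasten a brush retainer on a seed meter with a push rivet

## Robot

A 6-joint arm with a two-finger parallel gripper is mounted at the origin on the work surface. World frame = base frame: x ahead of the robot, y to its left, z up, the work surface at z = 0. Lengths are in mm, angles in rad, forces in N, time in s.
With the tool pointing down it reaches from about 325 to 775 mm from the base axis. Payload 5.5 kg.
Tool frame: the origin (TCP) lies midway between the tips of the shut fingers; the grasp point (between the pads) lies 19 mm behind it (manip.grasp_offset is the z of the grasp point in the tool frame, in mm); z points along the fingers, y is the line along which they close (so a half turn about z gives the same grasp; the last joint's range is limited). The gripper opens to 88 mm and grips with 3 to 60 N. Pads are 20 mm wide; open, the fingers measure 115 mm over their backs; the gripper's body (75 mm by 178 mm) begins 61 mm behind the grasp point.
Start: joints at [1.26, 0.091, 1.231, -0, 1.82, -0.057], TCP at [150.654, 580.792, 222.631] pointing down, gripper open.
Joint ranges: [-2.87, 2.87], [-0.86, 2.18], [0.17, 2.46], [-1.51, 4.65], [0.06, 2.69], [-2.65, 2.65]. Speed limits (rad/s): [2.57, 2.57, 3.01, 3.14, 3.14, 3.14].

## Interface

Orientations are given as a unit quaternion [x, y, z, w].
In Python, from cell import manip, optics, nets gives the robot as it stands.
- The arm moves only by the tool jog_arm, never from a script. Its argument "rows" is one flat list of numbers, 5 for each row, row after row: the shift along the tool's x, y, z in units of 250 mm (1.0 is 250 mm), then the turn about the tool's z in units of 45 degrees (1.0 is 45 degrees), then the opening, from -1 (shut) to 1 (fully open). A call has 1 to 12 rows; each row is the pose to reach, as a shift and turn from the pose commanded when the call began, along the tool's axes at that moment; what a row does not reach only later rows make up. A row lasts 1/10 s, in which the tool goes at most 50 mm and 8.59 degrees, less where a joint would pass 70% of its speed; a pose out of reach is approached as far as the arm can. A call with a number of a shift or a turn outside -1 to 1 is refused whole. A call with a gripper value outside its range is refused whole. The fingers move at their own pace and stop on an object; the grip force is fixed at half the most. Time passes only in rows, so rows that repeat a pose let the fingers close. It gives the time, the measured TCP pose, the force, the opening and the grip force at its end, in the units of the state.
- manip.sense(): the state, without advancing time (a new reading comes with each control period).
- optics.camera(name): name is "scene" or "top"; returns a dict with "frame" (384x512x3 uint8, blue, green, red), "intrinsics" (3x3 intrinsics, pixels), "D" ([k1, k2, p1, p2, k3] as OpenCV has them; the pictures are not rectified), "pose" (4x4, takes a point from camera to world coordinates). Camera axes: x right, y down, z forward; pixel columns grow to the right and rows downward; lengths in mm; the calibration is good to about 2 mm. A picture is of the moment at which its call begins. There is no depth.
- manip.sign_off(): hands the job in; it is judged then, once.
Trained networks look in a picture, given as the dict that the camera call returned (one of the last four; its "shot" number tells which), for a name from the list of things; names that differ only in an ending like _2 or _b are one class to them, and where a whole thing is asked for, a point or a joint stands for the part that bears it (a point fixed in the world has none). Each returns a list of dicts, best first, with "confidence" (0 to 1); they miss things now and then, are a little off and sometimes report something else, mostly with a low value. They report only what shows in the picture. A call takes as long as a camera call.
- nets.recognise(picture, thing): "box" ([left, top, right, bottom] in pixels, round what is visible of it).
- nets.trace(picture, thing): "region" (384x512 bool, what is visible of it) and "box" ([left, top, right, bottom] in pixels, round what is visible of it).
The state is a dict: "clock": time; "qpos": joint angles; "dq": joint speeds; "joint_efforts": joint torques, N m; "position": TCP position; "eef_rot": TCP orientation; "ft_force": force on the tool from outside, world axes, zero at the start; "ft_torque": the same for the moment, N m; "opening": finger opening in mm; "grip_force": force on a finger pad.
Only numpy, scipy, OpenCV 4.12 (cv2) and the standard library are available. Lean on these libraries where they do the work, as an engineer would, in place of code of your own. Each camera call takes 0.05 s, during which the arm holds its last target. There are 200 camera calls.

## Task

Take the grey push rivet with the raised orange pin from its wooden stand and seat it in the empty hole of the white brush retainer, head right down on the retainer with the pin still up. Then gently push the pin in fully home, until its cap lies flush on the rivet's head, never pressing on the meter with more than 22 N, and let go. Leave everything else on the bench where it lies.

Things in the scene. Friction and masses are not known exactly. Their poses are not given: they have to be found in the camera images.
- rivet: Grey plastic push rivet, about 30 g, upright in its stand. Round head 26 mm in diameter, 6 mm thick, to be taken by its edge; shank 10 mm in diameter reaching 22 mm below the head, its last 4 mm tapering to 6 mm. Origin: centre of the head's underside (in the stand, at the block's top); z up out of the head. An orange pin stands up from the middle of the head.
- rivet_pin (a joint): How far the orange pin is pushed into the rivet, in m: 0 fully raised, 0.009 end stop, flush. Pin: 8 mm stem with a flat cap 22 mm in diameter, 2.5 mm thick; the cap's underside is 9 mm above the head's top when raised and lies on it when flush. Starts at 0 to 0.002. It slides stiffly, needing about 12 N all the way, and stays where it is left; not to be driven while inserting the rivet.
- pin_top (a point): Centre of the top face of the orange pin's cap; moves with the pin. 17.5 mm above the rivet's origin with the pin fully raised, 8.5 mm when flush.
- housing: Black cast seed meter housing, 180 x 140 x 48 mm; origin centre of its underside, z up. It floats on rubber mounts that yield straight down when pressed, several mm at the force that drives the pin (12 mm at most), and spring back. Yaw within 0.45 rad. A steel hub rises to 72 mm above the origin, 92 mm in +x from the line of the retainer's holes. More than 22 N on it cracks the retainer.
- hole (a point): Centre of the mouth of the empty hole in the top face of the white brush retainer (116 mm along the housing's y, 36 wide, 8 thick; on the side facing the robot), 56 mm above the housing's origin, about 80 mm above the bench; axes as the housing's. Hole 11 mm in diameter, 1 mm chamfer, 20 mm deep, open below, so the whole shank goes in. A seated rivet's origin lies here.
- fitted (a point): Centre of the head's top, under the cap, of the rivet already fitted, its orange pin flush, at the retainer's other end, 70 mm along the housing's -y from the empty hole. It shows the finished state; not part of the job.
- caddy: Wooden rivet stand, a block 100 x 70 x 35 mm fixed to the bench, left or right of the meter, with one 14 mm through hole in its middle holding the rivet. Origin centre of its underside.
- fixture: Green steel plate 220 x 180 x 10 mm, fixed to the bench, carrying the rubber mounts and the housing (whose origin is 24 mm above it). Origin centre of its underside.
- sprocket: Bystander: zinc sprocket, 90 mm in diameter, 16 mm high, lying flat; origin centre of its underside.
- seed_plate: Bystander: blue nylon seed plate, 120 mm in diameter, 5 mm thick, lying flat; origin centre of its underside.
- screwdriver: Bystander: screwdriver about 0.2 m long, lying on the bench.
- grease: Bystander: grease can, 56 mm in diameter, 130 mm high; origin centre of its underside.
- spare_retainer: Bystander: a second white brush retainer, 116 x 36 x 8 mm, lying loose on the bench; origin centre of its underside.

How it is judged:
By the outcome, as a careful person would: the job done as asked, in the order asked, and still so for the second after the job is handed in, with the robot touching nothing.
It also fails if it takes over 48 s, if anything falls off the work surface, if the arm or the gripper's body presses on something with over 40 N, if the wrist force passes 120 N, or if a joint passes its speed limit or range.

## Working session

There is one attempt and no reset: what is moved stays moved. The work goes in short steps, Python scripts to look and compute and a tool call to move; the robot and the scene stay as the last step left them, time stands still between calls to the robot, and variables do not carry over. Pictures are saved under pics/ and viewed, at most 10 in all, crops included, and the job is handed in when it is done.

Besides the shell and the picture viewer there is one more tool, called after "Emit:" as name(argument=value, ...) on one line, values as JSON. jog_arm: Moves the arm, as the interface text tells. Shifts and turns lie within -1 to 1; 1 stands for 250 mm of shift or 45 degrees of turn. Its arguments: {"type":"object","properties":{"rows":{"type":"array","items":{"type":"number","minimum":-1,"maximum":1}}},"required":["rows"]}

```bash
mkdir -p pics
cat > h.py <<'E'
import numpy as np, cv2
from cell import manip, optics, nets
def ray(p,uv):
    n=cv2.undistortPoints(np.array([[uv]],float),np.array(p["intrinsics"],float),np.array(p["D"],float))[0,0]
    T=np.array(p["pose"]); return T[:3,3],T[:3,:3]@np.array([n[0],n[1],1])
def onz(p,uv,z):
    o,d=ray(p,uv); return o+d*(z-o[2])/d[2]
def proj(p,P):
    T=np.linalg.inv(np.array(p["pose"])); r=cv2.Rodrigues(T[:3,:3])[0]
    return cv2.projectPoints(np.array(P,float).reshape(-1,1,3),r,T[:3,3],np.array(p["intrinsics"],float),np.array(p["D"],float))[0][:,0]
def cen(m):
    y,x=np.nonzero(m); return np.array([x.mean(),y.mean()])
E
python3 - <<'E'
from h import *
np.set_printoptions(precision=1,suppress=True)
P={n:optics.camera(n) for n in("scene","top")}
cv2.imwrite("pics/a.png",np.hstack([P["scene"]["frame"],P["top"]["frame"]])[:, :] if 0 else P["scene"]["frame"]);cv2.imwrite("pics/b.png",P["top"]["frame"])
for n,p in P.items():
    print(n,np.array(p["pose"]),np.array(p["intrinsics"])[0,0])
    for t in["rivet","rivet_pin","pin_top","housing","hole","fitted","caddy","fixture"]:
        for f in nets.recognise(p,t)[:3]: print(t,np.array(f["box"]),round(f["confidence"],2))
print(manip.sense())
E
```

```text
scene [[  -0.7    0.5   -0.6 1254.1]
 [   0.7    0.4   -0.6  627.2]
 [  -0.    -0.8   -0.6  782.3]
 [   0.     0.     0.     1. ]] 372.3042561194281
rivet [355.  211.  366.2 222.2] 0.5
housing [226.4 162.8 295.9 214.1] 0.67
hole [353.7 211.7 363.9 222. ] 0.18
fitted [228.6 164.6 299.6 215.7] 0.81
fitted [356.7 210.5 363.6 221.2] 0.72
caddy [334.1 203.3 378.7 237.3] 0.92
caddy [216.6 161.2 304.7 228.4] 0.19
fixture [220.  161.9 304.3 223.7] 0.65
top [[  -0.    -1.     0.1  504.1]
 [  -1.     0.    -0.    21.2]
 [   0.    -0.1   -1.  1355.1]
 [   0.     0.     0.     1. ]] 460.7784641326811
rivet [151.7 241.  162.5 251.4] 0.58
rivet_pin [154.  241.  159.9 248.9] 0.55
housing [238.6 180.8 300.9 250. ] 0.59
hole [234.9 176.6 297.2 247.5] 0.6
hole [153.2 240.7 165.2 248.7] 0.38
fitted [237.9 174.9 298.  245.1] 0.83
caddy [140.6 224.9 176.4 267.2] 0.92
fixture [229.6 170.8 300.6 256.3] 0.97
{'clock': 0.9, 'qpos': array([ 1.3,  0.1,  1.2,  0. ,  1.8, -0.1]), 'dq': array([ 0.,  0., -0.,  0., -0.,  0.]), 'joint_efforts': array([  0. , -44.6, -40.6,   0.1,   0. ,   0. ]), 'position': array([150.7, 580.8, 222.7]), 'eef_rot': array([ 0.1,  1. ,  0. , -0. ]), 'ft_force': array([-0.2,  0.6, -0.9]), 'ft_torque': array([ 0. ,  0.1, -0. ]), 'grip_force': 0.0, 'opening': 87.68963144560605}
```

View pics/a.png

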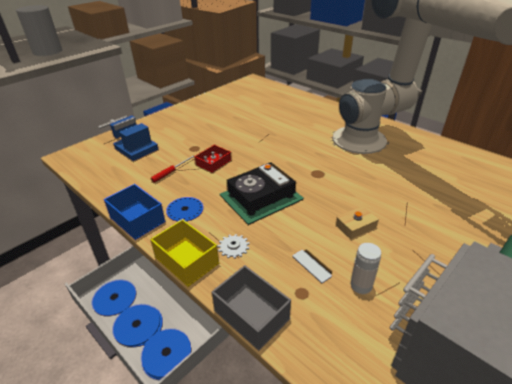

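View pics/b.png

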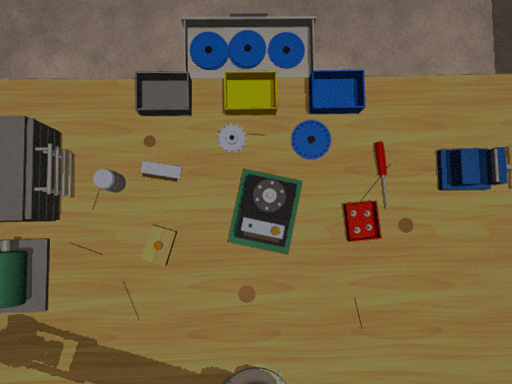

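The scene picture shows the rivet with its orange cap at (358,215) in the stand and the meter at (262,190). The top picture shows the rivet at (158,245), the fitted pin at (275,230) and the empty hole near (250,226).

Run:
```python
from h import *
np.set_printoptions(precision=1,suppress=True)
def big(f,x,y,w,h,s): return cv2.resize(f[y:y+h,x:x+w],None,fx=s,fy=s,interpolation=cv2.INTER_CUBIC)
ps=optics.camera("scene");pt=optics.camera("top")
A=big(pt["frame"],225,165,80,90,5);B=big(ps["frame"],215,150,80,90,5)[:450]
cv2.imwrite("pics/c.png",np.hstack([A,B]))
A=big(pt["frame"],138,222,40,46,9);B=big(ps["frame"],335,196,40,46,9)
cv2.imwrite("pics/d.png",np.hstack([A,B]))
def orange(p,box):
    f=p["frame"].astype(float);x0,y0,x1,y1=box
    s=f[y0:y1,x0:x1]; hsv=cv2.cvtColor(p["frame"][y0:y1,x0:x1],cv2.COLOR_BGR2HSV)
    w=np.clip((hsv[...,1].astype(float)-150),0,None)*(hsv[...,0]<18)*(hsv[...,2]>110)
    yy,xx=np.mgrid[y0:y1,x0:x1]; return np.array([(w*xx).sum(),(w*yy).sum()])/w.sum(),(w>0).sum()
for p,bs in((pt,[(150,237,167,254),(267,222,285,240)]),(ps,[(350,207,368,223),(258,158,276,176)])):
    for b,z in zip(bs,(52.5,91)):
        c,n=orange(p,b); print(c,n,onz(p,c,z))
```

```text
[156.5 245.4] 9 [453.  271.3  52.5]
[274.3 228.6] 6 [493.3 -56.1  91. ]
[358.  213.5] 37 [457.1 266.8  52.5]
[267.4 166.2] 19 [494.5 -58.   91. ]
```

View pics/c.png

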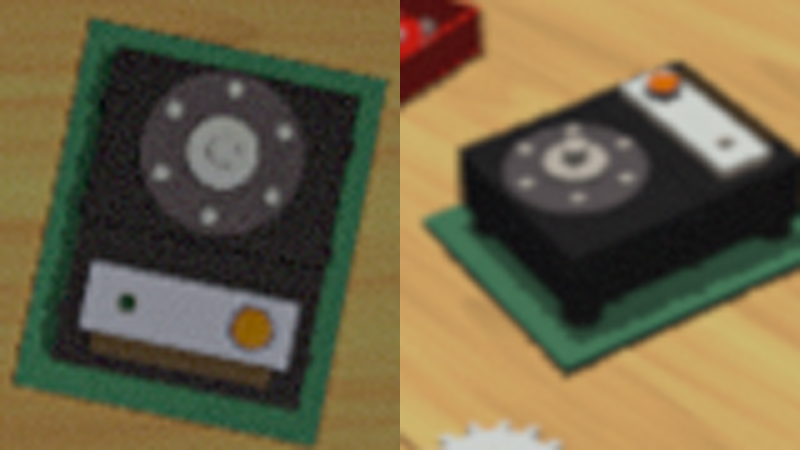

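View pics/d.png

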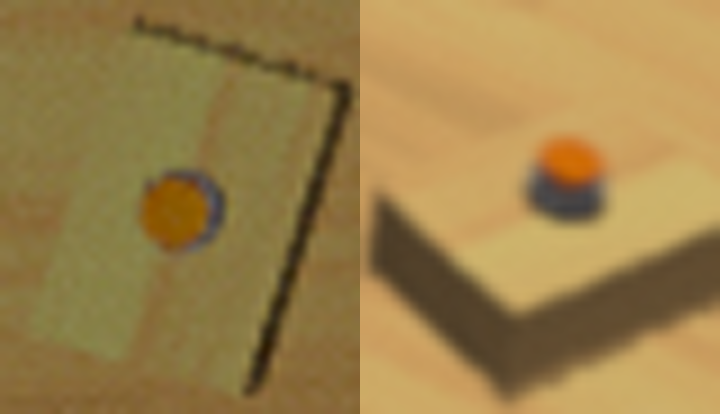

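The enlargements show the hole at about (250,225) in the top view and (280,178) in the scene view. The fitted pin is at (275,230) top and (267,167) scene, and the raised rivet cap sits clear on the stand. Next I refine these to subpixel and fit.

```bash
cat >> h.py <<'E'
def orange(p,c,r=9,full=False):
    x0,y0=int(c[0])-r,int(c[1])-r; s=p["frame"][y0:y0+2*r+1,x0:x0+2*r+1].astype(float)
    k=s[...,2]-s[...,0]; lo=np.median(k); hi=np.percentile(k,98)
    if full: print(lo,hi)
    w=np.clip((k-lo)/(hi-lo)-.35,0,.4)
    n,l=cv2.connectedComponents((w>0).astype(np.uint8)); 
    L=max(range(1,n),key=lambda i:w[l==i].sum()); w=w*(l==L)
    yy,xx=np.mgrid[y0:y0+2*r+1,x0:x0+2*r+1]; return np.array([(w*xx).sum(),(w*yy).sum()])/w.sum()
def dark(p,c,r=3):
    x0,y0=int(round(c[0]))-r,int(round(c[1]))-r; s=p["frame"][y0:y0+2*r+1,x0:x0+2*r+1].astype(float).mean(2)
    w=np.clip(np.percentile(s,60)-20-s,0,None)
    yy,xx=np.mgrid[y0:y0+2*r+1,x0:x0+2*r+1]; return np.array([(w*xx).sum(),(w*yy).sum()])/w.sum()
def tri(obs):
    A=np.zeros((3,3));b=np.zeros(3)
    for p,uv in obs:
        o,d=ray(p,uv);d=d/np.linalg.norm(d);M=np.eye(3)-np.outer(d,d);A+=M;b+=M@o
    return np.linalg.solve(A,b)
E
python3 - <<'E'
from h import *
np.set_printoptions(precision=2,suppress=True)
ps=optics.camera("scene");pt=optics.camera("top")
for nm,f,a,b,z in(("riv",orange,(157,245),(358,213),52),("fit",orange,(274.8,230.2),(267,166.6),88.5),("hole",dark,(250,225),(280,178.2),80)):
    u,v=f(pt,a),f(ps,b); print(nm,u,v,onz(pt,u,z),onz(ps,v,z),tri([(pt,u),(ps,v)]))
    for t in ([] if nm=="hole" else ["rivet_pin","pin_top"]): pass
for p,hub in((pt,(269.1,195)),(ps,(250,181.5))):
    print("hub",onz(p,hub,96))
q=manip.sense()["eef_rot"]
from scipy.spatial.transform import Rotation as R
print(R.from_quat(q).as_matrix())
for t in("fixture","caddy"):
    m=nets.trace(pt,t)[0]["region"].astype(np.uint8)
    r=cv2.minAreaRect(cv2.findContours(m,0,1)[0][0]); z=10 if t=="fixture" else 35
    print(t,r,[onz(pt,c,z) for c in cv2.boxPoints(r)])
E
```

```text
riv [156.85 245.18] [358.04 213.26] [453.47 270.3   52.  ] [455.63 266.14  52.  ] [454.74 268.19  52.72]
fit [274.92 230.25] [266.7 160.9] [488.82 -57.78  88.5 ] [469.66 -83.67  88.5 ] [491.39 -59.17 109.64]
hole [249.94 225.13] [280.19 177.62] [504.02  10.29  80.  ] [503.25   5.47  80.  ] [505.05   9.06  82.64]
hub [585.27 -43.5   96.  ]
hub [599.02 -36.18  96.  ]
[[-0.97  0.25  0.  ]
 [ 0.25  0.97  0.  ]
 [-0.    0.   -1.  ]]
fixture ((264.3846130371094, 211.07691955566406), (62.364933013916016, 76.87752532958984), 11.309932708740234) [array([454.85,  79.02,  10.  ]), array([673.83,  31.98,  10.  ]), array([ 634.78, -147.07,   10.  ]), array([416.35, -97.29,  10.  ])]
caddy ((158.75038146972656, 244.92721557617188), (27.559999465942383, 37.279998779296875), 16.260204315185547) [array([415.46, 319.5 ,  35.  ]), array([515.04, 290.82,  35.  ]), array([491.74, 216.42,  35.  ]), array([392.28, 245.76,  35.  ])]
```

```bash
cat >> h.py <<'E'
from scipy.spatial.transform import Rotation as R
def go(t):
    s=manip.sense(); M=R.from_quat(s["eef_rot"]).as_matrix()
    print("shift units",np.round(M.T@(np.array(t)-s["position"])/250,4),"clock",s["clock"],"pos",np.round(s["position"],2),"F",np.round(s["ft_force"],2))
E
python3 -c "
from h import *
go([454.7,268.2,110])"
```

```text
shift units [-1.4912 -0.9049  0.4506] clock 1.2 pos [150.66 580.79 222.66] F [ 0.02 -0.07  0.44]
```

Emit:
jog_arm(rows=[-0.95,-0.58,0.2,0,0.1,-0.95,-0.58,0.2,0,0.1,-0.95,-0.58,0.2,0,0.1,-0.95,-0.58,0.2,0,0.1,-0.95,-0.58,0.2,0,0.1,-0.95,-0.58,0.2,0,0.1,-0.95,-0.58,0.2,0,0.1])

```text
clock: 1.9
position: [346.3, 377.8, 171.7]
eef_rot: [0.129, 0.992, -0.001, 0.0]
ft_force: [-0.5, 1.2, 1.2]
opening: 48.0
grip_force: 0.0
```

```bash
python3 -c "
from h import *
go([454.7,268.2,80])"
```

```text
shift units [-0.5312 -0.3123  0.3676] clock 1.9 pos [346.31 377.84 171.69] F [-0.49  1.21  1.24]
```

Emit:
jog_arm(rows=[-0.541,-0.325,0.36,0,0.1,-0.541,-0.325,0.36,0,0.1,-0.541,-0.325,0.36,0,0.1,-0.541,-0.325,0.36,0,0.1,-0.541,-0.325,0.36,0,0.1,-0.541,-0.325,0.36,0,0.1])

```text
clock: 2.5
position: [454.3, 268.7, 82.7]
eef_rot: [0.127, 0.992, 0.0, -0.001]
ft_force: [-0.5, 0.0, 0.2]
opening: 48.8
grip_force: 0.0
```

Run:
```python
from h import *
np.set_printoptions(precision=2,suppress=True)
pt=optics.camera("top");ps=optics.camera("scene")
go([454.7,268.2,37])
def big(f,x,y,w,h,s): return cv2.resize(f[y:y+h,x:x+w],None,fx=s,fy=s,interpolation=cv2.INTER_CUBIC)
cv2.imwrite("pics/e.png",np.hstack([big(pt["frame"],118,205,80,80,5),big(ps["frame"],320,160,80,80,5)]))
print(proj(ps,[manip.sense()["position"]]),proj(pt,[manip.sense()["position"]]))
```

```text
shift units [-0.   -0.01  0.19] clock 2.6 pos [454.38 269.72  83.9 ] F [-0.56 -0.52  0.72]
[[361.06 205.28]] [[154.8  245.35]]
```

View pics/e.png

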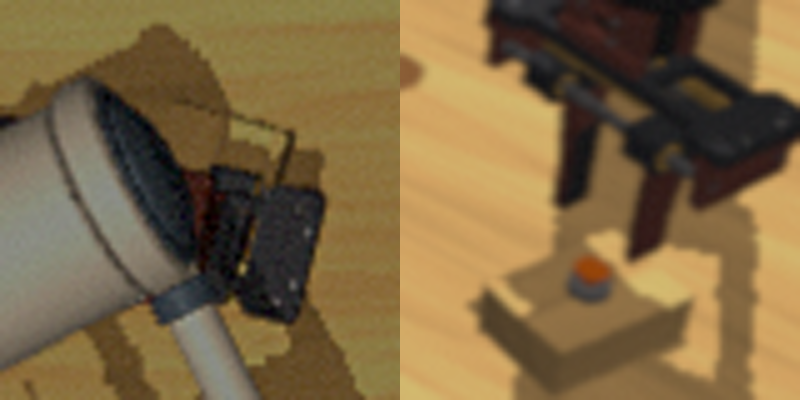

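The picture shows the open fingers at scene (434,201) and (448,212), either side of the rivet cap at (438,214). Their midpoint agrees with the projected TCP to within about 1 px. The top view is blocked by the arm.

Emit:
jog_arm(rows=[0,-0.006,0.08,0,0.1,0,-0.006,0.14,0,0.1,0,-0.006,0.17,0,0.1,0,-0.006,0.182,0,0.1,0,-0.006,0.182,0,0.1,0,-0.006,0.182,0,0.1])

```text
clock: 3.2
position: [454.6, 267.1, 37.9]
eef_rot: [0.126, 0.992, 0.0, 0.0]
ft_force: [-0.3, -0.7, 0.2]
opening: 48.6
grip_force: 0.0
```

Emit:
jog_arm(rows=[0,0,0.004,0,0.1,0,0,0.004,0,-0.2,0,0,0.004,0,-0.6,0,0,0.004,0,-1,0,0,0.004,0,-1,0,0,0.004,0,-1,0,0,0.004,0,-1,0,0,0.004,0,-1])

```text
clock: 4.0
position: [454.4, 266.8, 36.3]
eef_rot: [0.127, 0.992, 0.0, 0.0]
ft_force: [-0.0, -0.1, -0.1]
opening: 24.0
grip_force: 30.0
```

Run:
```python
from h import *
ps=optics.camera("scene");pt=optics.camera("top")
s=manip.sense();print(s["opening"],s["grip_force"],s["position"],s["ft_force"],orange(ps,(358,213)),proj(ps,[[454.5,267,52.5]]))
def big(f,x,y,w,h,s): return cv2.resize(f[y:y+h,x:x+w],None,fx=s,fy=s,interpolation=cv2.INTER_CUBIC)
cv2.imwrite("pics/f.png",big(ps["frame"],330,180,60,60,10))
```

```text
24.76424291070485 30.0002458691597 [454.37083243 266.76732411  36.2688409 ] [ 0.06103385 -0.5981519   1.0159849 ] [357.16159451 212.85503031] [[358.53329662 213.07686485]]
```

View pics/f.png

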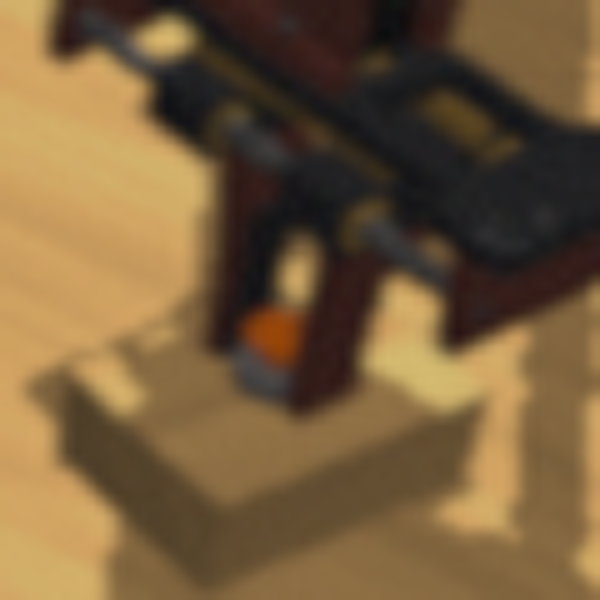

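The rivet head is between the pads at (357,213) and the opening matches its diameter. Now lift.

Emit:
jog_arm(rows=[0,0,-0.04,0,-1,0,0,-0.12,0,-1,0,0,-0.24,0,-1,0,0,-0.38,0,-1,0,0,-0.44,0,-1,0,0,-0.44,0,-1])

```text
clock: 4.7
position: [455.5, 267.4, 149.2]
eef_rot: [0.127, 0.992, 0.002, 0.002]
ft_force: [0.4, 0.7, -0.7]
opening: 24.3
grip_force: 30.0
```

Run:
```python
from h import *
s=manip.sense();print(s["opening"],s["grip_force"],s["qpos"])
go([503.5,7,140])
```

```text
24.32334271393156 29.999976754188538 [ 4.66390055e-01 -1.10022570e-01  1.56019367e+00  4.35634095e-05
  1.68608866e+00 -8.50634994e-01]
shift units [-0.4473 -0.9601  0.0352] clock 4.7 pos [455.47 267.38 149.22] F [ 0.39  0.69 -0.74]
```

Emit:
jog_arm(rows=[-0.06,-0.13,0,-0.15,-1,-0.15,-0.32,0,-0.3,-1,-0.24,-0.51,0,-0.45,-1,-0.32,-0.7,0,-0.6,-1,-0.4,-0.86,0,-0.75,-1,-0.45,-0.95,0.02,-0.9,-1,-0.45,-0.963,0.03,-1,-1,-0.45,-0.963,0.03,-1,-1,-0.45,-0.963,0.03,-1,-1,-0.45,-0.963,0.03,-1,-1])

```text
clock: 5.7
position: [502.5, 6.2, 138.0]
eef_rot: [-0.262, 0.965, 0.0, -0.0]
ft_force: [0.1, -0.5, 0.0]
opening: 24.8
grip_force: 30.0
```

Run:
```python
from h import *
np.set_printoptions(precision=2,suppress=True)
ps=optics.camera("scene");pt=optics.camera("top")
s=manip.sense();print(s["opening"],s["grip_force"],s["qpos"]);go([503.5,7,140])
M=R.from_quat(s["eef_rot"]).as_matrix();print(M)
p=s["position"]; c=proj(ps,[p+[0,0,15.2]])[0]
o=orange(ps,c,7); print("cap pred",c,"obs",o, "onz at pred height",onz(ps,o,p[2]+15.2)-p)
def big(f,x,y,w,h,s): return cv2.resize(f[y:y+h,x:x+w],None,fx=s,fy=s,interpolation=cv2.INTER_CUBIC)
x,y=int(c[0]),int(c[1])
cv2.imwrite("pics/g.png",np.hstack([big(ps["frame"],x-30,y-25,60,70,8)]))
print(x,y)
```

```text
24.446834463891157 30.00003218650818 [-0.06 -0.17  1.64  0.    1.68 -2.16]
shift units [-0.    0.   -0.01] clock 5.8 pos [502.68   6.24 138.56] F [-0.09 -0.8   0.59]
[[-0.86 -0.51 -0.  ]
 [-0.51  0.86  0.  ]
 [-0.    0.   -1.  ]]
cap pred [281.09 158.27] obs [280.8  155.29] onz at pred height [-12.39 -11.78  15.2 ]
281 158
```

View pics/g.png

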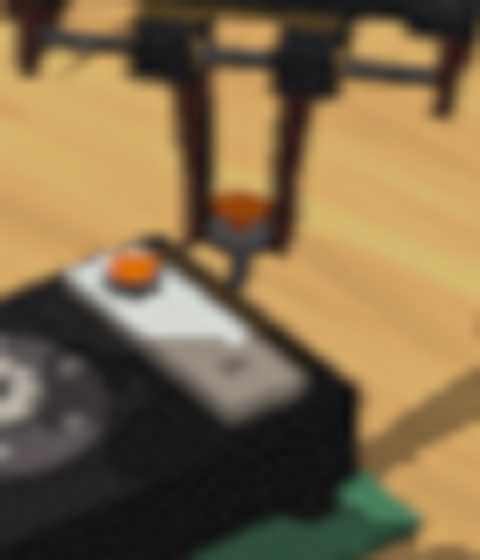

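The picture shows the cap at about (280.7,158.7), 0.5 px from the prediction, and the empty hole below it at about (280,178). I'll quantify the offset.

```bash
cat >> h.py <<'E'
def cap(p,c,r=7):
    x0,y0=int(round(c[0]))-r,int(round(c[1]))-r; s=p["frame"][y0:y0+2*r+1,x0:x0+2*r+1].astype(float)
    k=s[...,2]-1.4*s[...,1]; hi=np.percentile(k,97); w=np.clip(k/hi-.35,0,.4)
    n,l=cv2.connectedComponents((w>0).astype(np.uint8)); L=max(range(1,n),key=lambda i:w[l==i].sum()); w=w*(l==L)
    yy,xx=np.mgrid[y0:y0+2*r+1,x0:x0+2*r+1]; return np.array([(w*xx).sum(),(w*yy).sum()])/w.sum()
def hdark(p,c,r=3):
    # darkness relative to a plane fitted on the window border
    x0,y0=int(round(c[0]))-r,int(round(c[1]))-r; s=p["frame"][y0:y0+2*r+1,x0:x0+2*r+1].astype(float).mean(2)
    yy,xx=np.mgrid[y0:y0+2*r+1,x0:x0+2*r+1]; m=np.ones_like(s,bool); m[1:-1,1:-1]=0
    A=np.c_[xx.ravel(),yy.ravel(),np.ones(s.size)]; k=np.linalg.lstsq(A[m.ravel()],s[m],rcond=None)[0]
    w=np.clip((A@k).reshape(s.shape)-s-4,0,None)*~m; return np.array([(w*xx).sum(),(w*yy).sum()])/w.sum()
E
python3 - <<'E'
from h import *
np.set_printoptions(precision=2,suppress=True)
ps=optics.camera("scene");s=manip.sense();p=s["position"]
o=cap(ps,(280.7,158.7));print("cap",o,"z-known offset",onz(ps,o,p[2]+15.2)-p,proj(ps,[p+[0,0,15.2]]))
h=hdark(ps,(279.9,178));print("hole",h,onz(ps,h,80)-p,"pred",proj(ps,[[p[0],p[1],80]]))
f=cap(ps,(266.9,166.5));print("fit",f,onz(ps,f,88.5),p)
for d in np.eye(3): print(proj(ps,[p*[1,1,0]+[0,0,80]+d*10])-proj(ps,[p*[1,1,0]+[0,0,80]]))
pp=optics.camera("top");print("top visible hole?",hdark(pp,(250,225)))
E
```

```text
cap [280.57 158.53] z-known offset [ 2.24 -0.09 15.2 ] [[281.06 158.24]]
hole [279.39 178.04] [  3.98  -1.1  -58.66] pred [[280.46 177.63]]
fit [267.25 166.12] [491.72 -61.15  88.5 ] [502.73   6.17 138.66]
[[-2.04  1.35]]
[[2.38 1.23]]
[[ 0.08 -2.54]]
top visible hole? [nan nan]h.py:44: RuntimeWarning: invalid value encountered in divide
  w=np.clip((A@k).reshape(s.shape)-s-4,0,None)*~m; return np.array([(w*xx).sum(),(w*yy).sum()])/w.sum()
```

Emit:
jog_arm(rows=[-0.009,-0.0015,0.05,0,-1,-0.009,-0.0015,0.1,0,-1,-0.009,-0.0015,0.128,0,-1,-0.009,-0.0015,0.128,0,-1,-0.009,-0.0015,0.128,0,-1,-0.009,-0.0015,0.128,0,-1])

```text
clock: 6.5
position: [505.1, 6.2, 107.1]
eef_rot: [-0.263, 0.965, -0.0, 0.0]
ft_force: [0.0, -0.5, -0.3]
opening: 24.7
grip_force: 30.0
```

Run:
```python
from h import *
np.set_printoptions(precision=2,suppress=True)
ps=optics.camera("scene");s=manip.sense();p=s["position"];print(p,s["ft_force"],s["opening"])
o=cap(ps,proj(ps,[p+[0,0,15.2]])[0]);print("cap",o,"offset",onz(ps,o,p[2]+15.2)-p, "hole-rivet scene:",np.array([506.65,6.1])-onz(ps,o,p[2]+15.2)[:2])
```

```text
[505.14   6.21 107.19] [-0.45 -0.41  0.08] 24.4046959960457
cap [279.88 167.19] offset [ 1.67 -0.34 15.2 ] hole-rivet scene: [-0.15  0.23]
```

Emit:
jog_arm(rows=[0,0.0018,0.008,0,-1,0,0.0018,0.014,0,-1,0,0.0018,0.02,0,-1,0,0.0018,0.026,0,-1,0,0.0018,0.032,0,-1,0,0.0018,0.032,0,-1,0,0.0018,0.032,0,-1])

```text
clock: 7.25
position: [504.7, 6.6, 98.6]
eef_rot: [-0.263, 0.965, -0.0, 0.0]
ft_force: [0.3, 0.8, -0.4]
opening: 24.7
grip_force: 30.0
```

Emit:
jog_arm(rows=[0,0,0.006,0,-1,0,0,0.012,0,-1,0,0,0.018,0,-1,0,0,0.024,0,-1,0,0,0.024,0,-1,0,0,0.024,0,-1])

```text
clock: 7.85
position: [504.6, 6.6, 92.5]
eef_rot: [-0.263, 0.965, -0.0, -0.0]
ft_force: [1.2, -0.8, -0.7]
opening: 24.8
grip_force: 30.0
```

Emit:
jog_arm(rows=[0,0,0.006,0,-1,0,0,0.012,0,-1,0,0,0.018,0,-1,0,0,0.024,0,-1,0,0,0.03,0,-1,0,0,0.036,0,-1,0,0,0.036,0,-1,0,0,0.036,0,-1])

```text
clock: 8.65
position: [504.8, 6.7, 83.7]
eef_rot: [-0.263, 0.965, -0.0, 0.0]
ft_force: [2.7, 0.6, 0.8]
opening: 24.8
grip_force: 30.0
```

Emit:
jog_arm(rows=[-0.0017,-0.001,0.0,0,-1,-0.0017,-0.001,0.005,0,-1,-0.0017,-0.001,0.01,0,-1,-0.0017,-0.001,0.014,0,-1,-0.0017,-0.001,0.014,0,-1,-0.0017,-0.001,0.014,0,-1])

```text
clock: 9.25
position: [505.1, 6.7, 80.4]
eef_rot: [-0.263, 0.965, 0.0, 0.0]
ft_force: [-0.2, 0.4, 3.4]
opening: 24.4
grip_force: 30.0
```

Emit:
jog_arm(rows=[0,0,0.003,0,-1,0,0,0.006,0,-1,0,0,0.006,0,-1,0,0,0.006,0,-1])

```text
clock: 9.65
position: [505.1, 6.7, 79.3]
eef_rot: [-0.263, 0.965, -0.0, 0.0]
ft_force: [-1.0, 0.2, 6.9]
opening: 24.5
grip_force: 30.0
```

Emit:
jog_arm(rows=[0,0,-0.004,0,-1,0,0,-0.0075,0,-1,0,0,-0.0075,0,-1,0,0,-0.0075,0,-0.7,0,0,-0.0075,0,-0.4,0,0,-0.0075,0,-0.1,0,0,-0.0075,0,-0.1,0,0,-0.0075,0,-0.1])

```text
clock: 10.45
position: [504.8, 6.8, 80.1]
eef_rot: [-0.263, 0.965, 0.0, -0.0]
ft_force: [-0.7, 1.0, 1.8]
opening: 39.6
grip_force: 1.0
```

Emit:
jog_arm(rows=[0,0,-0.02,0,-0.1,0,0,-0.06,0,-0.1,0,0,-0.12,0,-0.1,0,0,-0.2,0,-0.1,0,0,-0.24,0,-0.5,0,0,-0.24,0,-1,0,0,-0.24,0,-1,0,0,-0.24,0,-1])

```text
clock: 11.25
position: [504.7, 6.7, 139.5]
eef_rot: [-0.263, 0.965, 0.0, -0.001]
ft_force: [0.8, -0.1, -0.4]
opening: 11.1
grip_force: 0.0
```

Run:
```python
from h import *
np.set_printoptions(precision=2,suppress=True)
ps=optics.camera("scene");s=manip.sense();p=s["position"];print(p,s["ft_force"],s["opening"])
c=proj(ps,[[506.7,6.5,97.5]])[0];o=cap(ps,c);f=cap(ps,(267.2,166.1))
print(c,"cap",o,"fit",f,[onz(ps,o,z) for z in(97.5,95.5)])
x,y=int(c[0]),int(c[1]);g=ps["frame"][y-30:y+30,x-35:x+35]
cv2.imwrite("pics/i.png",cv2.resize(g,None,fx=10,fy=10,interpolation=cv2.INTER_CUBIC))
```

```text
[504.61   6.69 139.37] [ 0.27 -0.46 -0.57] 7.187557548708851
[279.86 173.75] cap [280.24 173.81] fit [267.26 166.12] [array([506.17,   7.62,  97.5 ]), array([503.99,   5.81,  95.5 ])]
```

View pics/i.png

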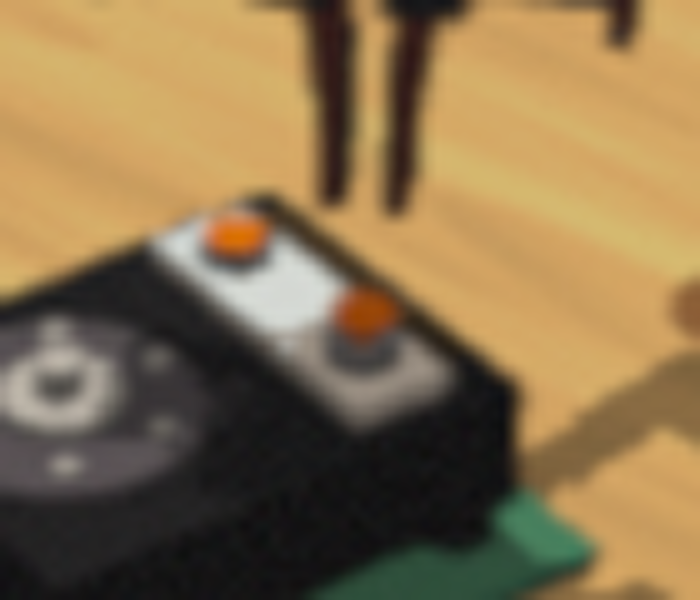

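The picture shows the rivet seated in the retainer, its cap raised at (280,174), the fitted cap at (267,166), and the fingers clear above. Now press with the fingers shut.

Emit:
jog_arm(rows=[-0.003,-0.0016,0.04,0,-1,-0.003,-0.0016,0.1,0,-1,-0.003,-0.0016,0.145,0,-1,-0.003,-0.0016,0.158,0,-1,-0.003,-0.0016,0.158,0,-1,-0.003,-0.0016,0.158,0,-1])

```text
clock: 11.9
position: [506.1, 6.7, 101.2]
eef_rot: [-0.263, 0.965, -0.0, 0.0]
ft_force: [0.4, 0.1, 0.1]
opening: 0.7
grip_force: 0.0
```

Emit:
jog_arm(rows=[0,0,0.008,0,-1,0,0,0.014,0,-1,0,0,0.018,0,-1,0,0,0.022,0,-1,0,0,0.025,0,-1,0,0,0.028,0,-1,0,0,0.028,0,-1,0,0,0.028,0,-1])

```text
clock: 12.7
position: [506.3, 6.7, 95.6]
eef_rot: [-0.263, 0.965, -0.0, 0.001]
ft_force: [-2.6, -0.2, 7.7]
opening: 0.6
grip_force: 3.8
```

Emit:
jog_arm(rows=[0,0,0.003,0,-1,0,0,0.006,0,-1,0,0,0.009,0,-1,0,0,0.012,0,-1,0,0,0.015,0,-1,0,0,0.018,0,-1,0,0,0.018,0,-1])

```text
clock: 13.4
position: [506.4, 6.7, 92.0]
eef_rot: [-0.263, 0.965, -0.0, 0.001]
ft_force: [-4.0, 0.0, 11.9]
opening: 0.6
grip_force: 5.9
```

Emit:
jog_arm(rows=[0,0,0.003,0,-1,0,0,0.006,0,-1,0,0,0.009,0,-1,0,0,0.012,0,-1,0,0,0.015,0,-1,0,0,0.018,0,-1,0,0,0.018,0,-1])

```text
clock: 14.1
position: [506.4, 6.7, 87.4]
eef_rot: [-0.263, 0.965, -0.0, 0.001]
ft_force: [-5.1, -0.6, 11.3]
opening: 0.2
grip_force: 5.9
```

Emit:
jog_arm(rows=[0,0,0.003,0,-1,0,0,0.006,0,-1,0,0,0.009,0,-1,0,0,0.011,0,-1,0,0,0.011,0,-1])

```text
clock: 14.6
position: [506.4, 6.7, 84.9]
eef_rot: [-0.263, 0.965, -0.0, 0.001]
ft_force: [-5.5, 0.5, 13.5]
opening: 0.5
grip_force: 6.4
```

Force is starting to rise near the end stop, so I continue in small steps.

Emit:
jog_arm(rows=[0,0,0.002,0,-1,0,0,0.004,0,-1,0,0,0.004,0,-1])

```text
clock: 14.9
position: [506.4, 6.7, 84.3]
eef_rot: [-0.263, 0.965, -0.0, 0.001]
ft_force: [-6.4, -0.3, 15.0]
opening: 0.5
grip_force: 7.3
```

Emit:
jog_arm(rows=[0,0,0.002,0,-1,0,0,0.004,0,-1,0,0,0.004,0,-1,0,0,0.004,0,-1])

```text
clock: 15.3
position: [506.4, 6.7, 83.7]
eef_rot: [-0.263, 0.965, -0.0, 0.001]
ft_force: [-6.4, -0.6, 15.8]
opening: 0.4
grip_force: 8.1
```

Force now rises at the mount stiffness alone, so the pin is home. Retreat and check.

Emit:
jog_arm(rows=[0,0,-0.015,0,-1,0,0,-0.04,0,-1,0,0,-0.12,0,-1,0,0,-0.24,0,-1,0,0,-0.4,0,-1,0.0,0,-0.4,0,-1,0,0,-0.4,0,-1])

```text
clock: 16.0
position: [506.5, 6.7, 180.9]
eef_rot: [-0.263, 0.965, -0.0, 0.001]
ft_force: [-0.2, 0.0, -0.8]
opening: 0.5
grip_force: 0.0
```

Run:
```python
from h import *
np.set_printoptions(precision=2,suppress=True)
ps=optics.camera("scene");s=manip.sense();print(s["position"],s["ft_force"])
c=proj(ps,[[506.5,7,88.5]])[0];o=cap(ps,c);f=cap(ps,(267.2,166.1))
A=onz(ps,o,88.5);B=onz(ps,f,88.5);print(c,o,f,A,B,A-B,np.linalg.norm(A-B))
x,y=int(c[0]),int(c[1]);g=ps["frame"][y-30:y+30,x-35:x+35]
cv2.imwrite("pics/j.png",cv2.resize(g,None,fx=10,fy=10,interpolation=cv2.INTER_CUBIC))
```

```text
[505.81   6.72 179.39] [-0.94  0.38  0.14]
[279.95 176.09] [280.12 176.31] [267.24 166.13] [507.07   8.2   88.5 ] [491.79 -61.13  88.5 ] [15.28 69.33  0.  ] 70.99140020567673
```

View pics/j.png

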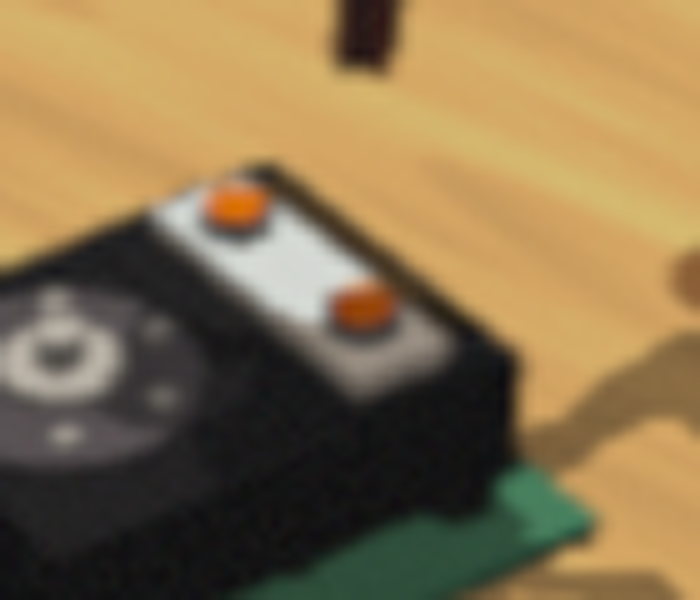

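The picture shows the new cap at (280,176), lying on its head like the fitted one at (267,166), and the gripper clear.

```bash
python3 -c "
from cell import manip
print(manip.sign_off())"
```

```text
the job is handed in; nothing more can be done
None
```

The rivet is seated in the empty hole and its pin pushed home. In the last picture its cap lies like the fitted one's. The highest force I read was about 17 N (limit 22 N), the gripper is clear, and the job was handed in at about 16 s of the 48 s allowed.

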